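# Clamp a block in the drilling jig and jam the lock ring

## Robot

A 7-joint arm with a two-finger parallel gripper is mounted at the origin on a cart in front of the work surface, level with it; the furniture and walls round the work are solid. World frame = base frame: x ahead of the robot, y to its left, z up, the work surface at z = 0. Lengths are in m, angles in rad, forces in N, time in s.
With the tool pointing down it reaches from about 0.425 to 0.825 m from the base axis. Payload 3.6 kg.
Tool frame: the origin (TCP) lies between the finger pads; the fingertips stand 25 mm ahead of it and the grasp point (between the pads) lies 6 mm ahead of it; x points along the fingers, z is the direction in which the jaws open and shut, and the axes are right-handed (so a half turn about x gives the same grasp; the last joint's range is limited). The gripper opens to 85 mm and grips with 20 to 120 N. Pads are 22 mm wide; open, the fingers measure 114 mm over their backs; the gripper's body (76 mm by 85 mm) begins 54 mm behind the grasp point. The pads swing forward as they close: fully open they stand 13 mm farther back than shut.
Start: joints at [1.278, 0.615, -0.013, 1.423, 0.008, 1.103, -0.04], TCP at [0.171, -0.627, 0.256] pointing down, gripper open.
Joint ranges: [-3.12, 3.12], [-0.3, 2.06], [-1.34, 1.32], [0.26, 2.42], [-1.36, 4.5], [0.01, 1.98], [-2.84, 2.84]. Speed limits (rad/s): [2.79, 2.79, 3.14, 3.14, 3.14, 3.14, 3.14].

## Interface

Orientations are given as a unit quaternion [w, x, y, z].
In Python, from rig import r, eyes gives the robot as it stands.
- The arm moves only by the tool arm_command, never from a script. Its argument "series" is a list that holds one entry, the list of rows, each a list of 5 numbers: the shift along the tool's x, y, z in units of 30 mm (1.0 is 30 mm), then the turn about the tool's x in units of 6 degrees (1.0 is 6 degrees), then the opening, from 0 (shut) to 1 (fully open). A call has 1 to 5 rows; each row is the pose to reach, as a shift and turn from the pose measured when the call began, along the tool's axes at that moment; what a row does not reach only later rows make up. A row lasts 1/10 s, in which the tool goes at most 50 mm and 8.59 degrees, less where a joint would pass 70% of its speed; a pose out of reach is approached as far as the arm can. A call with a gripper value outside its range is refused whole. The fingers move at their own pace and stop on an object; "newtons" is the grip in N (left out, the last holds). Time passes only in rows, so rows that repeat a pose let the fingers close. It gives the time, the measured TCP pose, the force and the opening at its end, in the units of the state.
- r.sense(): the state, without advancing time (a new reading comes with each control period).
- eyes.read_camera(name): name is "scene" or "top" or "wrist"; returns the picture (384x512x3 uint8, blue, green, red); there is no depth.
- eyes.calibration(name): a dict with "vertical_fov" (degrees; the focal length in pixels is half the picture's height over the tangent of half this angle, whatever the lens; pixels are square), "cx", "cy" (the principal point, pixels), "R" (3x3) and "t" (3): a world point X has camera coordinates R X + t. Camera axes: x right, y down, z forward; pixel columns grow to the right and rows downward; lengths in m; the calibration is good to about 2 mm. A picture is of the moment at which its call begins: read the wrist's pose just before it. calibration takes no time and is no camera call; for the wrist camera it gives the pose at the moment of the call.
- r.finish_job(): hands the job in, once; it reports no verdict.
The state is a dict: "clock": time; "joint_positions": joint angles; "qvel": joint speeds; "joint_efforts": joint torques, N m; "eef_pos": TCP position; "ee_rot": TCP orientation; "force": force on the tool from outside, world axes, zero at the start; "ft_torque": the same for the moment, N m; "grip_width": finger opening in m.
Only numpy, scipy, OpenCV 4.12 (cv2) and the standard library are available. Lean on these libraries where they do the work, as an engineer would, in place of code of your own. Each camera call takes 0.05 s, during which the arm holds its last target. There are 200 camera calls.

## Task

The steel block sits loose in the cross-drilling jig on the bench. Turn the knurled knob on top of the clamp screw clockwise until its foot holds the block firmly under the pressure plate, nipped up to the right torque but not forced, then turn the wide lock ring below the knob clockwise down onto its washer and make it tight, so that drilling cannot shake the screw loose. Leave the block clamped, the ring tight and the tools and bracket lying around the jig where they are.

Things in the scene. Friction and masses are not known exactly. Their poses are not given: they have to be found in the camera images.
- knob_grip (a point): Centre of the clamp screw's knob: dark steel knurled cylinder, 33 mm in diameter, 23 mm tall, axis upright; the point is on the axis, half-way up. z is up; the frame turns with the knob. Clockwise from above drives the screw down, 10 mm a turn. Below the knob at least 6 mm of thread are bare before the lock ring, which stays still when the knob turns.
- ring_grip (a point): Centre of the lock ring: bright steel knurled ring, 54 mm in diameter, 11 mm thick, four slots in its top, on the same screw below the knob; the point is on the axis, half-way up. Clockwise from above lowers it, 10 mm a turn. The knob's top stands 28 to 37 mm above the ring's top, so fingers taking the ring from above straddle the knob.
- block_centre (a point): Centre of the machined steel block to be drilled, 32 x 36 x 34 mm, 0.31 kg, loose in the nest of the jig under the pressure plate with 1.5 mm play all round; it is not to be handled.
- nest (a point): Point of the jig on the screw axis, 33 mm above the bench, where the block's centre belongs; x points to the jig's column, z up. The jig is screwed down: grey cast base 126 x 104 x 16 mm, column behind the screw, arm 48 mm wide with its top 88 mm above the bench, steel plate with a drill bush on the -y side.
- clamp_screw: Foot, thread and knob in one piece, z up; origin on the axis at the flat face of the brass foot (22 mm across), 80 mm below the knob's top; it starts 0.9 to 2.5 mm above the plate. Turning freely takes 0.15 N m of friction; once the foot bears the torque rises, 0.0016 N m for each newton on the block. Right is 0.08 to 0.13 N m more than free; 0.2 more is forced. It stays where it is left.
- lock_ring: The lock ring; origin on the axis at its underside, z up; it starts 1.2 to 3.2 mm above the washer. Turning it freely takes 0.27 N m of friction and leaves the knob alone; once it bears the torque rises, 0.0016 N m for each newton on the washer. Tight is 0.14 to 0.24 N m more than free; 0.35 more is overtightened. It stays where it is left.
- lock_washer: The flat steel washer, 44 mm across and 3 mm thick, fixed on the jig's arm under the lock ring; origin on the axis at its underside, its top 91 mm above the bench.
- spanner_mid (a point): Middle of a chrome combination spanner, 143 mm long, lying beside the jig; a bystander.
- hex_key_mid (a point): Middle of a black hex key, 105 mm long, lying beside the jig; a bystander.
- bracket_mid (a point): Middle of a small bent alloy angle bracket, 28 x 35 x 30 mm, standing behind the jig; a bystander.
- pressure_plate: Steel pressure plate, 28 x 46 x 5 mm, sliding up and down on two guide pins below the arm; it lies on the block (its top 55 mm above the bench) and the foot of the clamp screw presses on it; origin at the centre of its underside, z up.

How it is judged:
On the way, in this order (a step that is already met when the one before it is completed fails the run):
1. the clamp screw holds the block while the lock ring is still loose (contact force between pressure_plate and block above 40 N and contact force between lock_ring and lock_washer below 5 N), for 0.3 s.
2. the lock ring is jammed on its washer (contact force between lock_ring and lock_washer above 70 N), for 0.3 s.
At the end, for the whole second after the job is handed in: The pressure plate holds the block with 40 to 105 N, the lock ring bears on its washer with 70 to 185 N, the block is at rest in its nest (centre within 5 mm of the screw axis) and the robot has let go of everything (contact force between pressure_plate and block between 40 and 105 N and contact force between lock_ring and lock_washer between 70 and 185 N and horizontal distance between block_centre and nest below 0.005 m and linear speed of block below 0.01 m/s); the robot touches nothing.
It fails at once if the clamp was forced (more than 130 N on the block) (contact force between pressure_plate and block above 130 N).
It fails at once if the lock ring was overtightened (more than 230 N on the washer) (contact force between lock_ring and lock_washer above 230 N).
It fails at once if the spanner was pushed away (more than 15 mm) (distance of spanner_mid from where it was at the start of the episode above 0.015 m).
It fails at once if the hex key was pushed away (more than 15 mm) (distance of hex_key_mid from where it was at the start of the episode above 0.015 m).
It fails at once if the bracket was pushed away (more than 15 mm) (distance of bracket_mid from where it was at the start of the episode above 0.015 m).
It also fails if it takes over 72 s, if anything falls off the work surface, if the arm or the gripper's body presses on something with over 40 N, if the wrist force passes 120 N, or if a joint passes its speed limit or range.

## Working session

There is one attempt and no reset: what is moved stays moved. The work goes in short steps, Python scripts to look and compute and a tool call to move; the robot and the scene stay as the last step left them, time stands still between calls to the robot, and variables do not carry over. Pictures are saved under pics/ and viewed, about 8 in all and at most 12, crops included, and the job is handed in when it is done.

Besides the shell and the picture viewer there is one more tool, called after "Emit:" as a command line: name --argument value ..., lists and objects as JSON in quotes. arm_command: Moves the arm, as the interface text tells. Its arguments: {"type":"object","properties":{"series":{"type":"array","items":{"type":"array","items":{"type":"array","items":{"type":"number"}}}},"newtons":{"type":"number"}},"required":["series"]}

```bash
ls; mkdir -p pics; python3 - <<'E'
from rig import r, eyes
import cv2,numpy as np
s=r.sense()
for k,v in s.items(): print(k,np.round(v,4))
for n in ["scene","top","wrist"]:
    im=eyes.read_camera(n); cv2.imwrite(f"pics/{n}0.png",im)
    c=eyes.calibration(n); print(n,{k:np.round(v,4).tolist() for k,v in c.items()})
a=[cv2.imread(f"pics/{n}0.png") for n in ["scene","top"]]
cv2.imwrite("pics/a.png",cv2.resize(np.vstack(a),None,fx=.78,fy=.78))
E
```

```text
pics
clock 0.0
joint_positions [ 1.2785  0.6159 -0.0126  1.4249  0.0081  1.1034 -0.0404]
qvel [-0.0005  0.0005  0.0006  0.0003  0.0009  0.0018 -0.001 ]
joint_efforts [ 4.00000e-04 -4.69214e+01  2.58900e-01 -1.71033e+01  9.80000e-03
  9.70000e-03 -0.00000e+00]
eef_pos [ 0.1705 -0.6265  0.2551]
ee_rot [ 0.5611  0.4299  0.5626 -0.4288]
force [ 0.7777  0.3381 -0.6518]
ft_torque [-0.0315  0.011   0.0276]
grip_width 0.0854
scene {'vertical_fov': 54.6673, 'cx': 252.6488, 'cy': 196.1133, 'R': [[-0.5738, -0.819, -0.0049], [-0.4519, 0.3215, -0.8321], [0.6831, -0.4752, -0.5546]], 't': [0.3959, 0.3466, 0.5421]}
top {'vertical_fov': 42.9251, 'cx': 254.7894, 'cy': 190.8547, 'R': [[0.0152, -0.9999, 0.0036], [-0.9959, -0.0154, -0.0896], [0.0896, -0.0022, -0.996]], 't': [0.061, 0.5838, 0.906]}
wrist {'vertical_fov': 67.3415, 'cx': 256.0075, 'cy': 190.7401, 'R': [[0.2641, -0.9645, -0.0037], [-0.9293, -0.2555, 0.2667], [-0.2582, -0.0671, -0.9638]], 't': [-0.6482, -0.037, 0.3792]}
```

View pics/a.png

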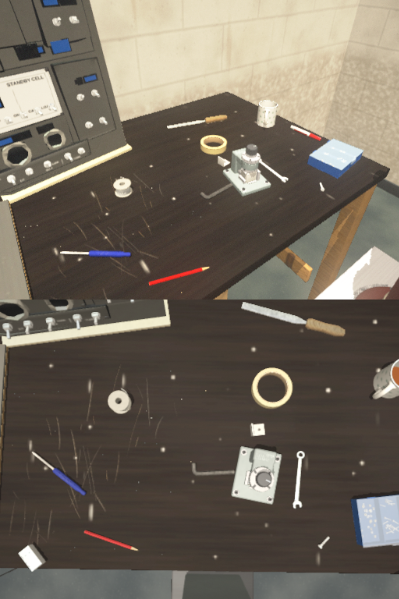

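The jig is at about (335, 230) in the top picture, with the spanner to its right, the hex key to its left and the bracket behind. I'll zoom in there next.

```bash
python3 - <<'E'
import cv2,numpy as np
t=cv2.imread("pics/top0.png")[150:270,235:405]; s=cv2.imread("pics/scene0.png")[170:260,250:380]
t=cv2.resize(t,(680,480),interpolation=cv2.INTER_CUBIC)
cv2.imwrite("pics/t.png",t)
s=cv2.resize(s,(780,540),interpolation=cv2.INTER_CUBIC); cv2.imwrite("pics/s.png",s)
E
```

```text
(no output)
```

View pics/t.png

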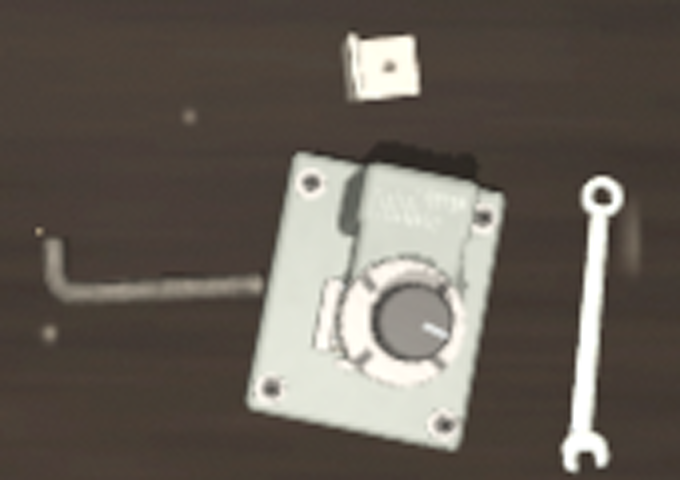

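View pics/s.png

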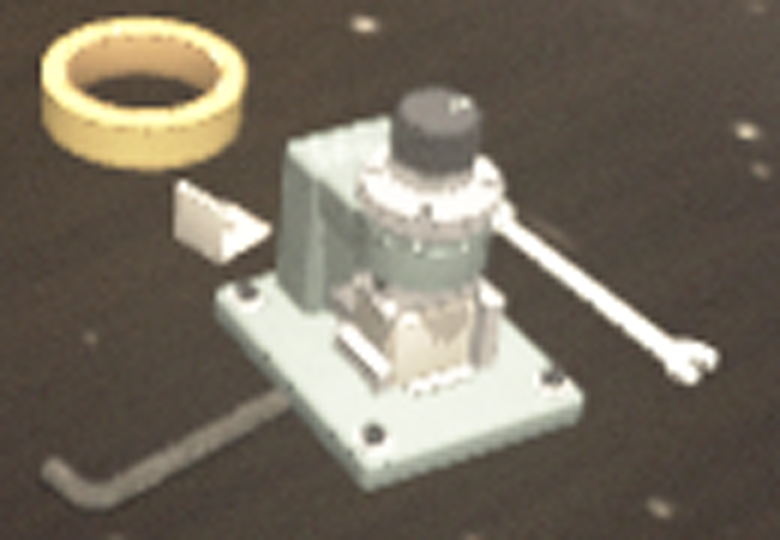

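```bash
cat > h.py <<'E'
from rig import r, eyes
import cv2,numpy as np
from scipy.spatial.transform import Rotation as Ro
def K(c): 
    f=192/np.tan(np.radians(c["vertical_fov"]/2)); return np.array([[f,0,c["cx"]],[0,f,c["cy"]],[0,0,1]])
def ray(c,u,v,z):
    R=np.array(c["R"]);t=np.array(c["t"]);C=-R.T@t;d=R.T@np.linalg.inv(K(c))@[u,v,1]
    return C+d*(z-C[2])/d[2]
def proj(c,X):
    p=K(c)@(np.array(c["R"])@X+np.array(c["t"])); return p[:2]/p[2]
def rot(s): return Ro.from_quat(np.roll(s["ee_rot"],-1)).as_matrix()
def st():
    s=r.sense();print(round(s["clock"],2),"p",np.round(s["eef_pos"],4),"F",np.round(s["force"],2),"T",np.round(s["ft_torque"],3),"w",round(s["grip_width"],4),"j7",round(s["joint_positions"][6],3));return s
def local(X):  # world target -> rows units
    s=r.sense();print("shift units",np.round(rot(s).T@(np.array(X)-s["eef_pos"])/0.03,3))
E
python3 - <<'E'
from h import *
c=eyes.calibration("top");d=eyes.calibration("scene")
g=lambda x,y:((x+.5)/4-.5+235,(y+.5)/4-.5+150)
h=lambda x,y:((x+.5)/6-.5+250,(y+.5)/6-.5+170)
print("knob top",ray(c,*g(411,322),.137),"ring",ray(c,*g(404,321),.104))
print("scene knob",ray(d,*h(437,102),.137), "ring",ray(d,*h(431,190),.104))
print("spanner",[ray(c,*g(*q),.004) for q in[(602,195),(585,455)]],"hex",ray(c,*g(155,290),.004),"br",ray(c,*g(382,68),.03))
s=st();print(rot(s))
E
```

```text
knob top [ 0.50913853 -0.06862782  0.137     ] ring [ 0.50992399 -0.07126564  0.104     ]
scene knob [ 0.51227107 -0.07117937  0.137     ] ring [ 0.50354094 -0.06410281  0.104     ]
spanner [array([ 0.57398824, -0.18482377,  0.004     ]), array([ 0.44804746, -0.17551336,  0.004     ])] hex [0.52435017 0.03290176 0.004     ] br [ 0.63114218 -0.07318402  0.03      ]
0.15 p [ 0.1706 -0.6266  0.2554] F [-0.06  0.57 -0.11] T [-0.007  0.019  0.038] w 0.0854 j7 -0.04
[[-5.34544070e-04  9.64873441e-01  2.62714591e-01]
 [ 1.94843101e-03  2.62715135e-01 -9.64871474e-01]
 [-9.99997959e-01 -3.88506854e-06 -2.02042215e-03]]
```

Emit:
arm_command --series '[[[0, 1.1, -1.03, 0, 1], [0, 2.2, -2.06, 0, 1], [0, 3.3, -3.1, 0, 1], [0, 4.4, -4.15, 0, 1], [0, 5.5, -5.2, 0, 1]]]'

```text
clock: 0.65
eef_pos: [0.2895, -0.431, 0.2555]
ee_rot: [0.561, 0.43, 0.562, -0.429]
force: [0.5, -0.0, -0.7]
grip_width: 0.0856
```

Emit:
arm_command --series '[[[0, 1.1, -1.03, 0, 1], [0, 2.2, -2.06, 0, 1], [0, 3.3, -3.1, 0, 1], [0, 4.4, -4.15, 0, 1], [0, 5.5, -5.2, 0, 1]]]'

```text
clock: 1.15
eef_pos: [0.4083, -0.2355, 0.2559]
ee_rot: [0.561, 0.43, 0.562, -0.429]
force: [0.6, 0.9, 0.3]
grip_width: 0.0853
```

```bash
python3 - <<'E'
from h import *
s=st();print(s["joint_positions"],rot(s).round(3));local([.51,-.07,.235])
E
```

```text
1.15 p [ 0.4083 -0.2355  0.2559] F [0.57 0.9  0.27] T [-0.03  -0.034  0.004] w 0.0853 j7 -0.87
[ 0.54610631  0.34328171 -0.0921352   1.91790196  0.03787453  0.88354509
 -0.87011653] [[-0.001  0.965  0.262]
 [ 0.002  0.262 -0.965]
 [-1.     0.    -0.002]]
shift units [ 0.708  4.719 -4.431]
```

Emit:
arm_command --series '[[[0.1, 1.1, -1.03, -1.4, 1], [0.3, 2.2, -2.06, -2.8, 1], [0.5, 3.3, -3.1, -4.2, 1], [0.7, 4.4, -4.15, -5.6, 1], [0.7, 4.72, -4.43, -7, 1]]]'

```text
clock: 1.65
eef_pos: [0.5117, -0.0635, 0.2347]
ee_rot: [0.679, 0.197, 0.68, -0.192]
force: [-0.2, 0.0, -0.2]
grip_width: 0.0857
```

```bash
python3 - <<'E'
from h import *
s=st();local([.51,-.07,.235])
im=eyes.read_camera("wrist");c=eyes.calibration("wrist")
for X in([.51,-.07,.137],[.51,-.07,.104]): print(proj(c,np.array(X)))
cv2.imwrite("pics/w1.png",im)
E
```

```text
1.65 p [ 0.5117 -0.0635  0.2347] F [-0.23  0.04 -0.19] T [0.039 0.051 0.015] w 0.0857 j7 -0.647
shift units [-0.013 -0.214  0.065]
[259.28557511 208.33864629]
[259.03807677 196.62975099]
```

View pics/w1.png

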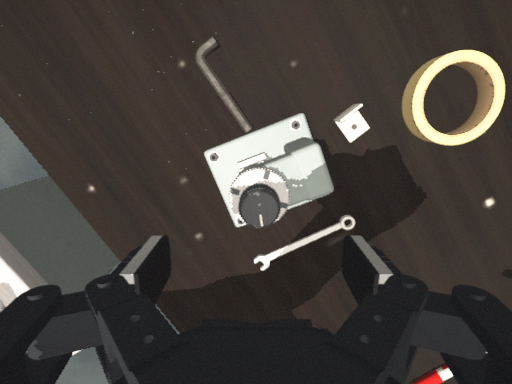

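```bash
python3 - <<'E'
import cv2
im=cv2.imread("pics/w1.png")[150:250,200:320]
cv2.imwrite("pics/w1c.png",cv2.resize(im,None,fx=6,fy=6,interpolation=cv2.INTER_CUBIC))
E
```

```text
(no output)
```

View pics/w1c.png

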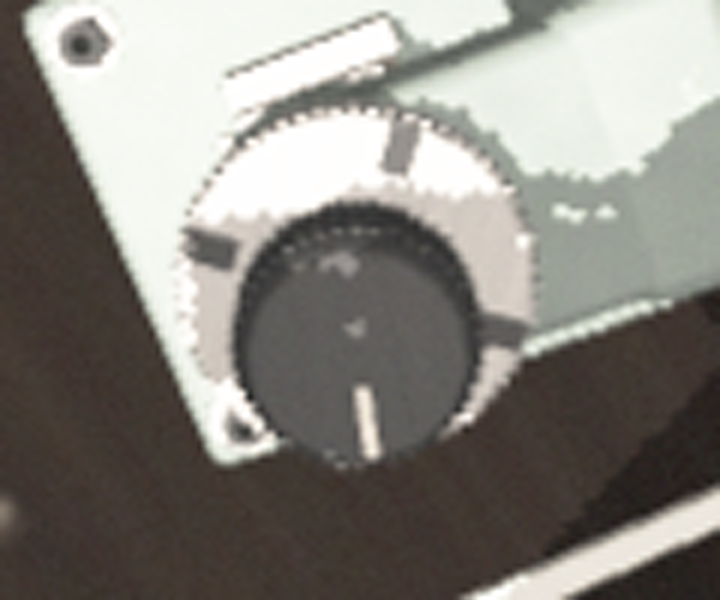

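Knob top centre is at (259, 207) and the ring's at (260, 196). Both match the predicted pixels for axis (0.510, -0.070), so I'll refine that slightly and centre over it.

Emit:
arm_command --series '[[[0, -0.21, 0.06, -1.4, 1], [0, -0.21, 0.06, -2.8, 1], [0, -0.21, 0.06, -4.2, 1], [0, -0.21, 0.06, -5.6, 1], [0, -0.21, 0.06, -7, 0.65]]]'

```text
clock: 2.2
eef_pos: [0.5097, -0.0717, 0.2346]
ee_rot: [0.704, -0.061, 0.704, 0.065]
force: [0.1, 0.9, -0.2]
grip_width: 0.0733
```

Emit:
arm_command --series '[[[0.3, 0, 0, -1.4, 0.65], [0.6, 0, 0, -2.8, 0.65], [0.9, 0, 0, -4.2, 0.65], [0.9, 0, 0, -5.6, 0.65], [0.9, 0, 0, -5.6, 0.65]]]'

```text
clock: 2.7
eef_pos: [0.5089, -0.0731, 0.2069]
ee_rot: [0.656, -0.261, 0.656, 0.265]
force: [0.8, 0.2, 0.8]
grip_width: 0.0555
```

```bash
python3 - <<'E'
from h import *
s=st();print(rot(s).round(3))
im=eyes.read_camera("wrist");c=eyes.calibration("wrist")
print(np.linalg.inv(K(c)) is None, proj(c,np.array([.51,-.07,.137])),proj(c,np.array([.51,-.07,.104])))
for w in (0,19): print("tip centre",proj(c,s["eef_pos"]+rot(s)[:,0]*.025))
local([.51,-.07,.134])
cv2.imwrite("pics/w2.png",cv2.resize(im,(768,576),interpolation=cv2.INTER_CUBIC))
E
```

```text
2.7 p [ 0.5089 -0.0731  0.2069] F [0.78 0.21 0.84] T [-0.054  0.013  0.006] w 0.0555 j7 0.445
[[-0.002 -0.69   0.724]
 [ 0.005  0.724  0.69 ]
 [-1.     0.005  0.002]]
False [260.22442002 212.06846167] [259.52940028 198.39249632]
tip centre [256.22447626 242.01866052]
tip centre [256.22447626 242.01866052]
shift units [2.442 0.039 0.079]
```

View pics/w2.png

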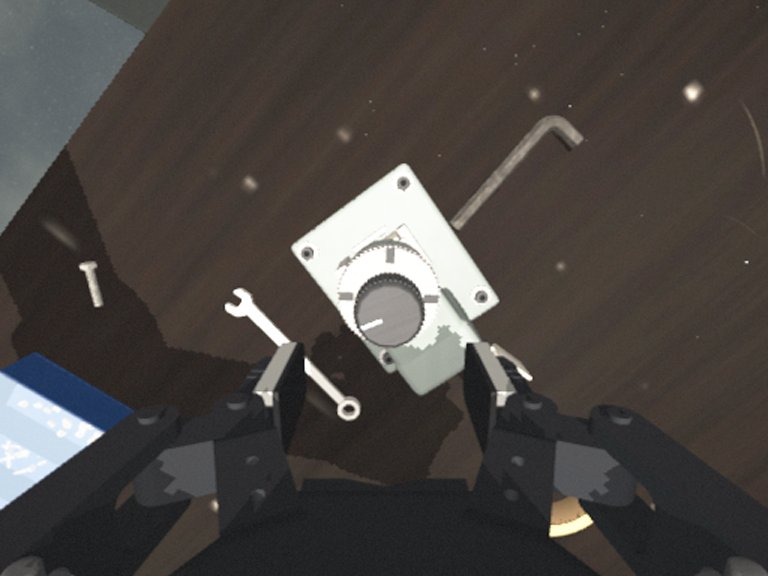

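```bash
cat >> h.py <<'E'
def look(name,scale=6,view=True):
    s=st();im=eyes.read_camera("wrist");c=eyes.calibration("wrist")
    p=proj(c,np.array([.51,-.07,.137]));q=proj(c,np.array([.51,-.07,.104]))
    print("pred knob",p.round(1),"ring",q.round(1),"up-vector px",[(proj(c,np.array([.51,-.07,.137])+d)-p).round(2).tolist() for d in np.eye(3)*.001])
    u,v=int(p[0]),int(p[1]);cr=im[v-50:v+50,u-60:u+60]
    g=cv2.cvtColor(cv2.resize(cr,None,fx=scale,fy=scale,interpolation=cv2.INTER_CUBIC),cv2.COLOR_BGR2GRAY)
    for nm,ra in (("knob",(19,28)),("ring",(30,44))):
        h=cv2.HoughCircles(cv2.GaussianBlur(g,(9,9),2),cv2.HOUGH_GRADIENT,1.5,10,param1=80,param2=30,minRadius=ra[0]*scale,maxRadius=ra[1]*scale)
        if h is not None:
            for a in h[0][:3]: print(nm,((a+.5)/scale-.5+[u-60,v-50,0]).round(1))
    cv2.imwrite(f"pics/{name}.png",cv2.resize(cr,None,fx=scale,fy=scale,interpolation=cv2.INTER_CUBIC))
E
python3 - <<'E'
from h import *
look("w3")
E
```

```text
2.75 p [ 0.5092 -0.0728  0.2073] F [ 0.51 -0.01 -0.24] T [ 0.019 -0.009  0.045] w 0.0557 j7 0.443
pred knob [259.7 212. ] ring [259.  198.3] up-vector px [[1.04, 0.94], [1.0, -0.99], [0.02, 0.48]]
knob [258.  205.5  23.6]
knob [256.5 206.5  25.2]
knob [258.5 203.7  22.2]
ring [257.7 196.7  32.9]
ring [257.5 194.7  34. ]
ring [259.7 195.   35.3]
```

View pics/w3.png

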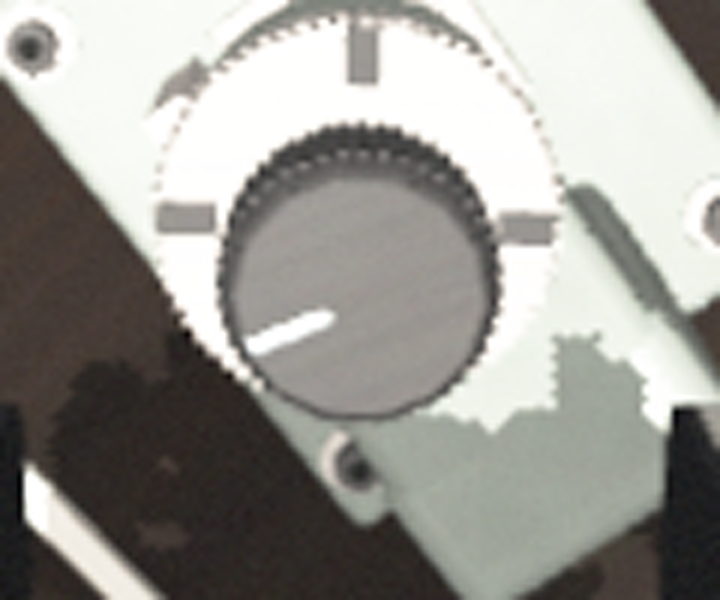

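The knob top is at (259, 209) and the ring at (259, 198), so the axis is near (0.5093, -0.0693), within 1–2 mm. Next I'll descend onto the knob.

Emit:
arm_command --series '[[[0.7, 0.07, 0.07, 0, 0.65], [1.4, 0.07, 0.07, 0, 0.65], [2.1, 0.07, 0.07, 0, 0.65], [2.48, 0.07, 0.07, 0, 0.65], [2.48, 0.07, 0.07, 0, 0.65]]]'

```text
clock: 3.3
eef_pos: [0.5085, -0.0695, 0.1321]
ee_rot: [0.656, -0.26, 0.657, 0.264]
force: [-0.9, 0.6, -0.6]
grip_width: 0.0553
```

```bash
python3 - <<'E'
from h import *
s=st();local([.5093,-.0693,.133])
E
```

```text
3.3 p [ 0.5085 -0.0695  0.1321] F [-0.91  0.58 -0.55] T [ 0.011  0.034 -0.032] w 0.0553 j7 0.348
shift units [-0.032 -0.014  0.023]
```

Emit:
arm_command --series '[[[-0.03, 0, 0.02, 0, 0.2], [-0.03, 0, 0.02, 0, 0.2], [-0.03, 0, 0.02, 0, 0.2], [-0.03, 0, 0.02, 0, 0.2], [-0.03, 0, 0.02, 0, 0.2]]]' --newtons 40

```text
clock: 3.8
eef_pos: [0.5089, -0.0697, 0.134]
ee_rot: [0.656, -0.26, 0.658, 0.263]
force: [-2.3, -1.3, 5.6]
grip_width: 0.0321
```

```bash
python3 - <<'E'
from h import *
s=st();print("F tool",(rot(s).T@s["force"]).round(2))
E
```

```text
3.8 p [ 0.5089 -0.0697  0.134 ] F [-2.34 -1.28  5.61] T [-0.335  0.576  0.012] w 0.0321 j7 0.348
F tool [-5.6   0.7  -2.58]
```

Emit:
arm_command --series '[[[0.005, 0, 0, 0.8, 0.2], [0.01, 0, 0, 1.6, 0.2], [0.015, 0, 0, 2.4, 0.2], [0.02, 0, 0, 3.2, 0.2], [0.02, 0, 0, 3.2, 0.2]]]'

```text
clock: 4.3
eef_pos: [0.5093, -0.0694, 0.1336]
ee_rot: [0.691, -0.147, 0.692, 0.149]
force: [-0.1, -0.3, -2.4]
grip_width: 0.0315
```

```bash
cat >> h.py <<'E'
def tq(n=5):
    from scipy.spatial.transform import Rotation as Ro
    L=[]
    for i in range(n):
        s=r.sense();L.append(np.r_[rot(s).T@s["force"],rot(s).T@s["ft_torque"]])
        if i<n-1: eyes.read_camera("wrist")
    R=rot(s); print(round(s["clock"],2),"p",np.round(s["eef_pos"],4),"Ft",np.mean(L,0)[:3].round(2),"Mt",np.mean(L,0)[3:].round(3),"sd",np.std(L,0)[3].round(3),"heading",round(np.degrees(np.arctan2(R[1,2],R[0,2])),2),"w",round(s["grip_width"],4),"j7",round(s["joint_positions"][6],3))
E
python3 - <<'E'
from h import *
tq()
E
```

```text
4.5 p [ 0.5093 -0.0694  0.1336] Ft [ 1.89  0.11 -0.19] Mt [ 0.16  -0.073  0.012] sd 0.035 heading 24.23 w 0.0313 j7 0.091
```

Emit:
arm_command --series '[[[0.005, 0, 0, 0.7, 0.2], [0.01, 0, 0, 1.4, 0.2], [0.015, 0, 0, 2.1, 0.2], [0.02, 0, 0, 2.8, 0.2], [0.025, 0, 0, 3.5, 0.2]]]'

```text
clock: 5.0
eef_pos: [0.5098, -0.0693, 0.133]
ee_rot: [0.707, -0.018, 0.707, 0.021]
force: [0.4, -0.6, -1.9]
grip_width: 0.0319
```

```bash
python3 - <<'E'
from h import *
tq(1);tq(4)
E
```

```text
5.0 p [ 0.5098 -0.0693  0.133 ] Ft [ 1.88 -0.63  0.32] Mt [-0.103 -0.171  0.013] sd 0.0 heading 3.2 w 0.0319 j7 -0.187
5.15 p [ 0.5098 -0.0693  0.133 ] Ft [1.66 0.11 0.68] Mt [ 0.088 -0.192  0.015] sd 0.119 heading 3.31 w 0.0317 j7 -0.185
```

Emit:
arm_command --series '[[[0.002, 0, 0, 0.4, 0.2], [0.004, 0, 0, 0.8, 0.2], [0.006, 0, 0, 1.2, 0.2], [0.008, 0, 0, 1.6, 0.2], [0.01, 0, 0, 2.0, 0.2]]]'

```text
clock: 5.65
eef_pos: [0.51, -0.0693, 0.1327]
ee_rot: [0.705, 0.054, 0.705, -0.052]
force: [0.7, -0.1, -2.2]
grip_width: 0.0317
```

```bash
python3 - <<'E'
from h import *
tq(1);tq(4)
E
```

```text
5.65 p [ 0.51   -0.0693  0.1327] Ft [2.22 0.03 0.73] Mt [-0.179 -0.225 -0.105] sd 0.0 heading -8.6 w 0.0317 j7 -0.341
5.8 p [ 0.51   -0.0693  0.1327] Ft [2.16 0.2  0.89] Mt [-0.064 -0.261 -0.02 ] sd 0.087 heading -8.6 w 0.0321 j7 -0.341
```

Emit:
arm_command --series '[[[0.001, 0, 0, 0.2, 0.2], [0.002, 0, 0, 0.4, 0.2], [0.003, 0, 0, 0.6, 0.2], [0.004, 0, 0, 0.8, 0.2], [0.005, 0, 0, 1.0, 0.2]]]'

```text
clock: 6.3
eef_pos: [0.5102, -0.0693, 0.1326]
ee_rot: [0.701, 0.092, 0.702, -0.089]
force: [2.3, -0.4, -2.1]
grip_width: 0.0321
```

```bash
python3 - <<'E'
from h import *
tq(1);tq(4)
E
```

```text
6.3 p [ 0.5102 -0.0693  0.1326] Ft [2.09 0.15 2.35] Mt [-0.146 -0.228  0.034] sd 0.0 heading -14.67 w 0.0321 j7 -0.42
6.45 p [ 0.5102 -0.0693  0.1326] Ft [2.33 0.01 1.27] Mt [-0.085 -0.291  0.024] sd 0.048 heading -14.64 w 0.0315 j7 -0.419
```

Emit:
arm_command --series '[[[0.001, 0, 0, 0.2, 0.2], [0.002, 0, 0, 0.4, 0.2], [0.003, 0, 0, 0.6, 0.2], [0.004, 0, 0, 0.8, 0.2], [0.005, 0, 0, 1.0, 0.2]]]'

```text
clock: 6.95
eef_pos: [0.5103, -0.0694, 0.1324]
ee_rot: [0.695, 0.129, 0.696, -0.126]
force: [1.8, -0.7, -2.7]
grip_width: 0.0312
```

```bash
python3 - <<'E'
from h import *
tq(1);tq(4)
E
```

```text
6.95 p [ 0.5103 -0.0694  0.1324] Ft [ 2.71 -0.07  1.94] Mt [-0.187 -0.339 -0.004] sd 0.0 heading -20.73 w 0.0312 j7 -0.498
7.1 p [ 0.5103 -0.0694  0.1324] Ft [2.66 0.27 1.82] Mt [-0.083 -0.419  0.021] sd 0.082 heading -20.69 w 0.0313 j7 -0.498
```

Emit:
arm_command --series '[[[0.001, 0, 0, 0.2, 0.2], [0.002, 0, 0, 0.4, 0.2], [0.003, 0, 0, 0.6, 0.2], [0.004, 0, 0, 0.8, 0.2], [0.006, 0, 0, 1.0, 0.2]]]'

```text
clock: 7.6
eef_pos: [0.5104, -0.0694, 0.1323]
ee_rot: [0.688, 0.165, 0.688, -0.162]
force: [2.2, -0.7, -2.8]
grip_width: 0.0321
```

```bash
python3 - <<'E'
from h import *
tq(1);tq(4)
E
```

```text
7.6 p [ 0.5104 -0.0694  0.1323] Ft [2.77 0.3  2.28] Mt [-0.283 -0.474  0.021] sd 0.0 heading -26.78 w 0.0321 j7 -0.577
7.75 p [ 0.5105 -0.0694  0.1323] Ft [ 3.05 -0.14  2.25] Mt [-0.113 -0.483  0.022] sd 0.099 heading -26.74 w 0.0316 j7 -0.576
```

Emit:
arm_command --series '[[[0, 0, 0, 0.07, 0.2], [0.001, 0, 0, 0.14, 0.2], [0.001, 0, 0, 0.21, 0.2]]]'

```text
clock: 8.05
eef_pos: [0.5105, -0.0694, 0.1323]
ee_rot: [0.686, 0.173, 0.686, -0.17]
force: [2.0, -1.1, -3.4]
grip_width: 0.0317
```

```bash
python3 - <<'E'
from h import *
for i in range(5): tq(2)
E
```

```text
8.1 p [ 0.5105 -0.0695  0.1322] Ft [ 2.7  -0.28  1.57] Mt [-0.213 -0.506  0.054] sd 0.013 heading -28.04 w 0.0318 j7 -0.593
8.15 p [ 0.5105 -0.0695  0.1323] Ft [ 1.97 -0.05  1.58] Mt [-0.182 -0.494  0.032] sd 0.018 heading -28.03 w 0.0318 j7 -0.592
8.2 p [ 0.5105 -0.0695  0.1322] Ft [2.3  0.11 2.35] Mt [-0.163 -0.483  0.026] sd 0.001 heading -28.02 w 0.0314 j7 -0.592
8.25 p [ 0.5105 -0.0695  0.1323] Ft [ 2.54 -0.08  2.06] Mt [-0.173 -0.475  0.044] sd 0.011 heading -28.01 w 0.0316 j7 -0.592
8.3 p [ 0.5105 -0.0694  0.1323] Ft [ 2.4  -0.27  1.47] Mt [-0.18  -0.462  0.068] sd 0.004 heading -28.01 w 0.0321 j7 -0.592
```

Emit:
arm_command --series '[[[0, 0, 0, 0.07, 0.2], [0.001, 0, 0, 0.14, 0.2], [0.001, 0, 0, 0.21, 0.2], [0.001, 0, 0, 0.28, 0.2]]]'

```text
clock: 8.7
eef_pos: [0.5105, -0.0695, 0.1322]
ee_rot: [0.683, 0.183, 0.684, -0.18]
force: [2.1, -2.0, -3.6]
grip_width: 0.0316
```

```bash
python3 - <<'E'
from h import *
for i in range(3): tq(2)
E
```

```text
8.75 p [ 0.5105 -0.0695  0.1322] Ft [ 3.44 -0.35  2.97] Mt [-0.202 -0.543  0.05 ] sd 0.04 heading -29.74 w 0.0319 j7 -0.614
8.8 p [ 0.5105 -0.0695  0.1322] Ft [ 3.01 -0.17  1.95] Mt [-0.143 -0.53   0.04 ] sd 0.019 heading -29.72 w 0.032 j7 -0.614
8.85 p [ 0.5105 -0.0695  0.1322] Ft [ 2.78 -0.04  1.5 ] Mt [-0.146 -0.532  0.05 ] sd 0.022 heading -29.72 w 0.0319 j7 -0.614
```

Emit:
arm_command --series '[[[0, 0, 0, 0.07, 0.2], [0.001, 0, 0, 0.14, 0.2], [0.001, 0, 0, 0.21, 0.2], [0.001, 0, 0, 0.28, 0.2]]]'

```text
clock: 9.25
eef_pos: [0.5106, -0.0695, 0.1322]
ee_rot: [0.681, 0.193, 0.681, -0.19]
force: [1.6, -0.7, -4.0]
grip_width: 0.0317
```

```bash
python3 - <<'E'
from h import *
for i in range(3): tq(2)
E
```

```text
9.3 p [ 0.5106 -0.0695  0.1322] Ft [3.66 0.07 1.77] Mt [-0.198 -0.554  0.066] sd 0.075 heading -31.44 w 0.0317 j7 -0.636
9.35 p [ 0.5105 -0.0695  0.1322] Ft [3.39 0.19 2.06] Mt [-0.147 -0.531  0.053] sd 0.024 heading -31.43 w 0.0322 j7 -0.636
9.4 p [ 0.5105 -0.0695  0.1322] Ft [3.65 0.21 2.84] Mt [-0.169 -0.534  0.044] sd 0.002 heading -31.42 w 0.0318 j7 -0.636
```

Emit:
arm_command --series '[[[0, 0, 0, 0.07, 0.2], [0.001, 0, 0, 0.14, 0.2], [0.001, 0, 0, 0.21, 0.2], [0.001, 0, 0, 0.28, 0.2], [0.002, 0, 0, 0.35, 0.2]]]'

```text
clock: 9.9
eef_pos: [0.5106, -0.0695, 0.1322]
ee_rot: [0.677, 0.206, 0.677, -0.203]
force: [1.6, -1.6, -3.7]
grip_width: 0.0317
```

```bash
python3 - <<'E'
from h import *
tq(1);tq(2);tq(3)
E
```

```text
9.9 p [ 0.5106 -0.0695  0.1322] Ft [ 3.71 -0.51  2.22] Mt [-0.287 -0.596  0.074] sd 0.0 heading -33.56 w 0.0317 j7 -0.664
9.95 p [ 0.5106 -0.0695  0.1321] Ft [ 2.97 -0.13  2.65] Mt [-0.255 -0.588  0.06 ] sd 0.033 heading -33.57 w 0.0319 j7 -0.664
10.05 p [ 0.5106 -0.0695  0.1321] Ft [ 2.93 -0.19  2.87] Mt [-0.196 -0.558  0.074] sd 0.019 heading -33.55 w 0.0317 j7 -0.663
```

Emit:
arm_command --series '[[[0, 0, 0, 0.07, 0.2], [0.001, 0, 0, 0.14, 0.2], [0.001, 0, 0, 0.21, 0.2], [0.001, 0, 0, 0.28, 0.2], [0.002, 0, 0, 0.35, 0.2]]]'

```text
clock: 10.55
eef_pos: [0.5107, -0.0696, 0.1321]
ee_rot: [0.673, 0.218, 0.673, -0.215]
force: [1.7, -1.4, -2.6]
grip_width: 0.0322
```

```bash
python3 - <<'E'
from h import *
tq(1);tq(2);tq(3)
E
```

```text
10.55 p [ 0.5107 -0.0696  0.1321] Ft [ 2.55 -0.22  2.19] Mt [-0.267 -0.651  0.068] sd 0.0 heading -35.68 w 0.0322 j7 -0.691
10.6 p [ 0.5107 -0.0695  0.1321] Ft [ 2.62 -0.04  2.2 ] Mt [-0.24  -0.631  0.065] sd 0.027 heading -35.7 w 0.0315 j7 -0.691
10.7 p [ 0.5106 -0.0696  0.1321] Ft [3.2  0.21 2.35] Mt [-0.206 -0.606  0.078] sd 0.015 heading -35.68 w 0.0316 j7 -0.691
```

```bash
python3 - <<'E'
from h import *
im=eyes.read_camera("wrist");cv2.imwrite("pics/k1f.png",im)
cv2.imwrite("pics/k1.png",cv2.resize(im[120:320,150:362],None,fx=3,fy=3,interpolation=cv2.INTER_CUBIC))
s=eyes.read_camera("scene");cv2.imwrite("pics/s1f.png",s)
E
```

```text
(no output)
```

View pics/k1.png

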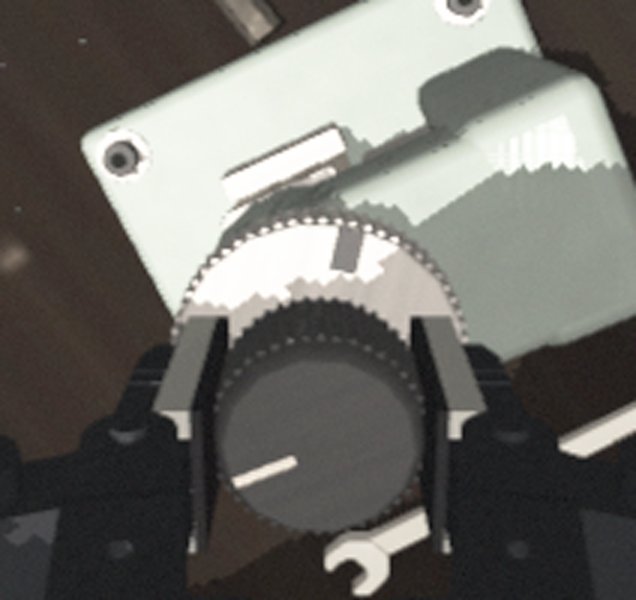

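The mark sits at about 20° below left in the tool frame, both before (w3) and now (k1). So the knob is turning with the gripper and not slipping, and I'll continue.

Emit:
arm_command --series '[[[0, 0, 0, 0.07, 0.2], [0.001, 0, 0, 0.14, 0.2], [0.001, 0, 0, 0.21, 0.2], [0.001, 0, 0, 0.28, 0.2], [0.002, 0, 0, 0.35, 0.2]]]'

```text
clock: 11.3
eef_pos: [0.5107, -0.0696, 0.132]
ee_rot: [0.669, 0.231, 0.669, -0.228]
force: [2.3, -1.7, -3.4]
grip_width: 0.0314
```

```bash
python3 - <<'E'
from h import *
tq(1);tq(2);tq(3)
E
```

```text
11.3 p [ 0.5107 -0.0696  0.132 ] Ft [3.38 0.04 2.83] Mt [-0.28  -0.618  0.082] sd 0.0 heading -37.81 w 0.0314 j7 -0.718
11.35 p [ 0.5107 -0.0696  0.1321] Ft [3.39 0.14 2.35] Mt [-0.265 -0.606  0.074] sd 0.015 heading -37.82 w 0.0317 j7 -0.718
11.45 p [ 0.5107 -0.0696  0.132 ] Ft [3.03 0.43 2.26] Mt [-0.212 -0.617  0.082] sd 0.029 heading -37.8 w 0.0319 j7 -0.718
```

Emit:
arm_command --series '[[[0, 0, 0, 0.07, 0.2], [0.001, 0, 0, 0.14, 0.2], [0.001, 0, 0, 0.21, 0.2], [0.001, 0, 0, 0.28, 0.2], [0.002, 0, 0, 0.35, 0.2]]]'

```text
clock: 11.95
eef_pos: [0.5107, -0.0696, 0.132]
ee_rot: [0.665, 0.243, 0.665, -0.24]
force: [2.4, -1.2, -2.4]
grip_width: 0.0316
```

```bash
python3 - <<'E'
from h import *
tq(1);tq(2);tq(3)
E
```

```text
11.95 p [ 0.5107 -0.0696  0.132 ] Ft [2.42 0.58 2.61] Mt [-0.314 -0.64   0.097] sd 0.0 heading -39.93 w 0.0316 j7 -0.745
12.0 p [ 0.5107 -0.0696  0.132 ] Ft [3.18 0.52 2.64] Mt [-0.301 -0.662  0.117] sd 0.014 heading -39.94 w 0.0316 j7 -0.745
12.1 p [ 0.5107 -0.0696  0.132 ] Ft [3.34 0.5  2.54] Mt [-0.243 -0.691  0.133] sd 0.038 heading -39.93 w 0.0318 j7 -0.745
```

Emit:
arm_command --series '[[[0, 0, 0, -0.07, 0.2], [-0.001, 0, 0, -0.14, 0.2], [-0.001, 0, 0, -0.21, 0.2], [-0.001, 0, 0, -0.28, 0.2], [-0.002, 0, 0, -0.35, 0.2]]]'

```text
clock: 12.6
eef_pos: [0.5107, -0.0696, 0.132]
ee_rot: [0.669, 0.231, 0.669, -0.228]
force: [3.0, -0.6, -2.5]
grip_width: 0.0316
```

```bash
python3 - <<'E'
from h import *
tq(1);tq(2);tq(3)
E
```

```text
12.6 p [ 0.5107 -0.0696  0.132 ] Ft [2.55 1.32 2.76] Mt [ 0.027 -0.646  0.151] sd 0.0 heading -37.81 w 0.0316 j7 -0.718
12.65 p [ 0.5107 -0.0696  0.132 ] Ft [2.92 1.15 2.66] Mt [ 0.001 -0.62   0.162] sd 0.026 heading -37.8 w 0.0319 j7 -0.718
12.75 p [ 0.5107 -0.0696  0.132 ] Ft [3.54 0.43 2.43] Mt [-0.057 -0.606  0.144] sd 0.031 heading -37.81 w 0.0315 j7 -0.718
```

At heading -37.8° the torque was -0.28 tightening and +0.03 loosening. That puts friction at 0.153 and load at 0.127 N m, or about 79 N, which is right. I'll release the knob and go back for the ring.

Emit:
arm_command --series '[[[0, 0, 0, 0, 1], [0, 0, 0, 0, 1], [0, 0, 0, 0, 1], [0, 0, 0, 0, 1], [0, 0, 0, 0, 1]]]'

```text
clock: 13.25
eef_pos: [0.5105, -0.0695, 0.1321]
ee_rot: [0.669, 0.231, 0.669, -0.228]
force: [-0.7, -0.1, -1.1]
grip_width: 0.0851
```

Emit:
arm_command --series '[[[0, 0, 0, -1.3, 1], [0, 0, 0, -2.6, 1], [0, 0, 0, -3.9, 1], [0, 0, 0, -5.2, 1], [0, 0, 0, -6.5, 1]]]'

```text
clock: 13.75
eef_pos: [0.5104, -0.0695, 0.1322]
ee_rot: [0.707, -0.008, 0.707, 0.011]
force: [0.8, -0.7, -0.0]
grip_width: 0.0853
```

Emit:
arm_command --series '[[[0, 0, 0, -1.3, 1], [0, 0, 0, -2.6, 1], [0, 0, 0, -3.9, 1], [0, 0, 0, -5.2, 1], [0, 0, 0, -6.5, 1]]]'

```text
clock: 14.25
eef_pos: [0.5103, -0.0697, 0.1322]
ee_rot: [0.663, -0.245, 0.662, 0.248]
force: [-0.2, -0.3, 0.3]
grip_width: 0.085
```

```bash
python3 - <<'E'
from h import *
tq(3);local([.5105,-.0695,.117])
im=eyes.read_camera("wrist")
cv2.imwrite("pics/g1.png",cv2.resize(im[100:384,70:442],None,fx=2,fy=2,interpolation=cv2.INTER_CUBIC))
c=eyes.calibration("wrist");s=r.sense();R=rot(s)
for w in (.0425,-.0425):
  for d in (.025,.012): print("tip",d,proj(c,s["eef_pos"]+R[:,0]*d+R[:,2]*w).round(1))
E
```

```text
14.35 p [ 0.5103 -0.0698  0.132 ] Ft [-0.01 -0.02  0.11] Mt [-0.014 -0.002  0.023] sd 0.012 heading 40.46 w 0.0854 j7 0.305
shift units [0.501 0.002 0.011]
tip 0.025 [335.8 242.3]
tip 0.012 [342.9 253.7]
tip 0.025 [178.2 242.1]
tip 0.012 [171.4 253.5]
```

View pics/g1.png

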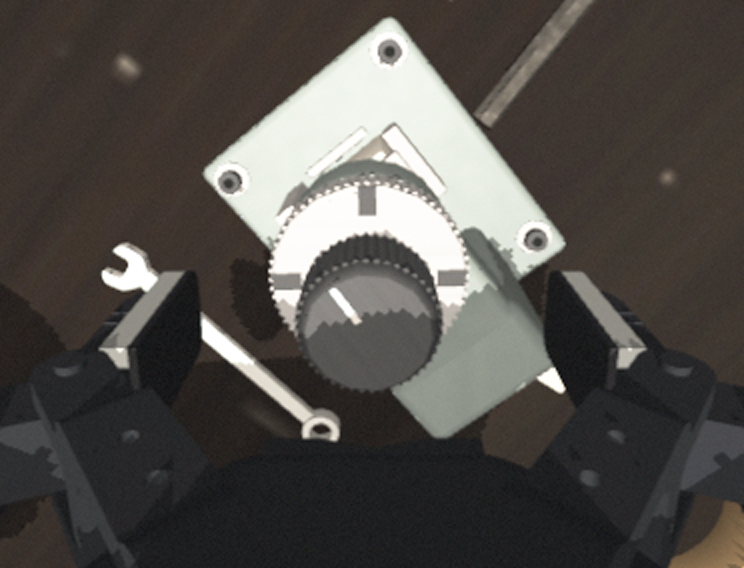

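Fingers are fully open and straddle the knob, with the tips about 10–12 mm ahead of the TCP. I'll lower the TCP to 0.113 and close on the ring.

Emit:
arm_command --series '[[[0.3, 0, 0.01, 0, 1], [0.63, 0, 0.01, 0, 1], [0.63, 0, 0.01, 0, 0.7], [0.63, 0, 0.01, 0, 0.7]]]'

```text
clock: 14.8
eef_pos: [0.5102, -0.0693, 0.1126]
ee_rot: [0.664, -0.242, 0.664, 0.245]
force: [-0.2, 0.1, 0.5]
grip_width: 0.0601
```

```bash
python3 - <<'E'
from h import *
tq(1)
E
```

```text
14.8 p [ 0.5102 -0.0693  0.1126] Ft [-0.54  0.19 -0.08] Mt [-0.006  0.002 -0.004] sd 0.0 heading 40.32 w 0.0601 j7 0.279
```

Emit:
arm_command --series '[[[0, 0, 0, 0, 0.5], [0, 0, 0, 0, 0.5], [0, 0, 0, 0, 0.5], [0, 0, 0, 0, 0.5], [0, 0, 0, 0, 0.5]]]' --newtons 60

```text
clock: 15.3
eef_pos: [0.5094, -0.0701, 0.1133]
ee_rot: [0.663, -0.242, 0.665, 0.245]
force: [-2.4, -1.0, 5.1]
grip_width: 0.0513
```

```bash
python3 - <<'E'
from h import *
tq(3)
im=eyes.read_camera("wrist")
cv2.imwrite("pics/g2.png",cv2.resize(im[100:384,70:442],None,fx=2,fy=2,interpolation=cv2.INTER_CUBIC))
E
```

```text
15.4 p [ 0.5094 -0.07    0.1133] Ft [-5.3   0.15 -2.4 ] Mt [-0.019  0.711  0.169] sd 0.036 heading 40.29 w 0.0515 j7 0.279
```

View pics/g2.png

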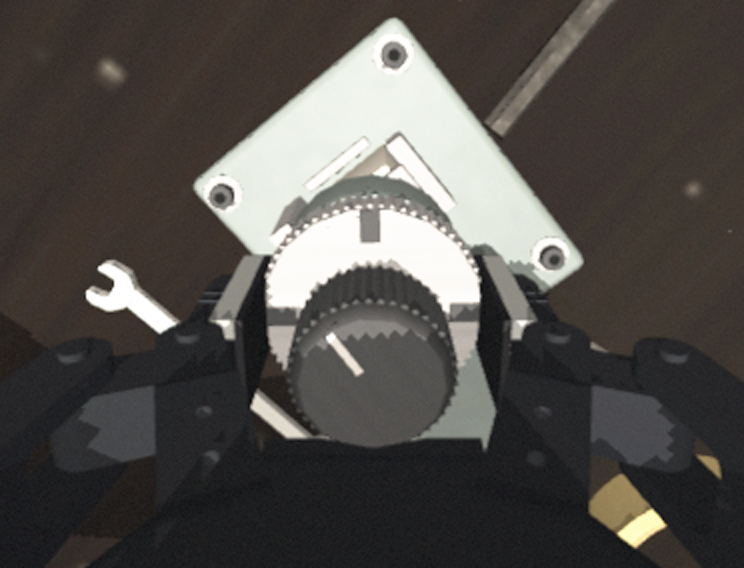

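The pads hold the ring at 51.5 mm, clear of the knob. Now I'll turn the ring.

Emit:
arm_command --series '[[[0.005, 0, 0, 0.9, 0.5], [0.01, 0, 0, 1.8, 0.5], [0.015, 0, 0, 2.7, 0.5], [0.02, 0, 0, 3.6, 0.5], [0.025, 0, 0, 4.5, 0.5]]]'

```text
clock: 15.95
eef_pos: [0.5097, -0.0699, 0.1127]
ee_rot: [0.702, -0.08, 0.703, 0.082]
force: [-0.8, -1.2, -1.2]
grip_width: 0.0516
```

```bash
python3 - <<'E'
from h import *
tq(1);tq(4)
E
```

```text
15.95 p [ 0.5097 -0.0699  0.1127] Ft [ 1.17 -1.02 -1.05] Mt [-0.295 -0.133 -0.028] sd 0.0 heading 13.16 w 0.0516 j7 -0.076
16.1 p [ 0.5097 -0.0699  0.1126] Ft [ 1.66 -0.31  0.54] Mt [ 0.101 -0.095 -0.039] sd 0.237 heading 13.3 w 0.0512 j7 -0.074
```

Emit:
arm_command --series '[[[0.001, 0, 0, 0.2, 0.5], [0.002, 0, 0, 0.4, 0.5], [0.003, 0, 0, 0.6, 0.5], [0.004, 0, 0, 0.8, 0.5], [0.005, 0, 0, 1.0, 0.5]]]'

```text
clock: 16.6
eef_pos: [0.5097, -0.0699, 0.1125]
ee_rot: [0.705, -0.044, 0.706, 0.045]
force: [0.2, -0.8, -1.9]
grip_width: 0.0513
```

```bash
python3 - <<'E'
from h import *
tq(1);tq(2);tq(3)
E
```

```text
16.6 p [ 0.5097 -0.0699  0.1125] Ft [ 1.86 -0.87  0.14] Mt [-0.238 -0.109 -0.044] sd 0.0 heading 7.22 w 0.0513 j7 -0.152
16.65 p [ 0.5097 -0.0699  0.1125] Ft [ 1.59 -0.32  0.68] Mt [-0.2   -0.097 -0.038] sd 0.038 heading 7.19 w 0.0516 j7 -0.153
16.75 p [ 0.5097 -0.0699  0.1125] Ft [1.83 0.15 1.19] Mt [-0.125 -0.137 -0.056] sd 0.036 heading 7.25 w 0.0513 j7 -0.152
```

Emit:
arm_command --series '[[[0.002, 0, 0, 0.3, 0.5], [0.003, 0, 0, 0.6, 0.5], [0.005, 0, 0, 0.9, 0.5], [0.006, 0, 0, 1.2, 0.5], [0.008, 0, 0, 1.5, 0.5]]]'

```text
clock: 17.25
eef_pos: [0.5099, -0.0699, 0.1122]
ee_rot: [0.706, 0.013, 0.708, -0.011]
force: [2.2, -0.1, -2.4]
grip_width: 0.0513
```

```bash
python3 - <<'E'
from h import *
tq(1);tq(2)
E
```

```text
17.25 p [ 0.5099 -0.0699  0.1122] Ft [ 2.44 -0.05  2.19] Mt [-0.315 -0.173 -0.099] sd 0.0 heading -1.89 w 0.0513 j7 -0.268
17.3 p [ 0.5099 -0.0699  0.1122] Ft [ 2.48 -0.2   1.66] Mt [-0.212 -0.202 -0.105] sd 0.103 heading -1.94 w 0.0513 j7 -0.269
```

Emit:
arm_command --series '[[[0.001, 0, 0, 0.2, 0.5], [0.002, 0, 0, 0.4, 0.5], [0.003, 0, 0, 0.6, 0.5], [0.004, 0, 0, 0.8, 0.5], [0.005, 0, 0, 1.0, 0.5]]]'

```text
clock: 17.8
eef_pos: [0.51, -0.0699, 0.1121]
ee_rot: [0.705, 0.05, 0.706, -0.049]
force: [2.3, -0.9, -2.2]
grip_width: 0.0513
```

```bash
python3 - <<'E'
from h import *
tq(1);tq(2)
E
```

```text
17.8 p [ 0.51   -0.0699  0.1121] Ft [ 2.17 -0.55  2.4 ] Mt [-0.271 -0.198 -0.034] sd 0.0 heading -8.04 w 0.0513 j7 -0.346
17.85 p [ 0.51   -0.0699  0.1121] Ft [ 2.47 -0.28  0.96] Mt [-0.201 -0.242 -0.027] sd 0.069 heading -8.07 w 0.0515 j7 -0.347
```

Emit:
arm_command --series '[[[0.001, 0, 0, 0.2, 0.5], [0.002, 0, 0, 0.4, 0.5], [0.003, 0, 0, 0.6, 0.5], [0.004, 0, 0, 0.8, 0.5], [0.006, 0, 0, 1.0, 0.5]]]'

```text
clock: 18.35
eef_pos: [0.5101, -0.0699, 0.1119]
ee_rot: [0.701, 0.088, 0.702, -0.086]
force: [1.5, -0.6, -2.3]
grip_width: 0.0514
```

```bash
python3 - <<'E'
from h import *
tq(1);tq(2)
E
```

```text
18.35 p [ 0.5101 -0.0699  0.1119] Ft [ 2.26 -0.2   1.59] Mt [-0.272 -0.296 -0.003] sd 0.0 heading -14.17 w 0.0514 j7 -0.424
18.4 p [ 0.5101 -0.0699  0.1119] Ft [2.24 0.37 1.82] Mt [-0.225 -0.305 -0.008] sd 0.047 heading -14.2 w 0.0514 j7 -0.424
```

Emit:
arm_command --series '[[[0.001, 0, 0, 0.2, 0.5], [0.002, 0, 0, 0.4, 0.5], [0.003, 0, 0, 0.6, 0.5], [0.004, 0, 0, 0.8, 0.5], [0.006, 0, 0, 1.0, 0.5]]]'

```text
clock: 18.9
eef_pos: [0.5101, -0.0699, 0.1117]
ee_rot: [0.695, 0.125, 0.697, -0.124]
force: [2.3, -1.0, -3.8]
grip_width: 0.0511
```

```bash
python3 - <<'E'
from h import *
tq(1);tq(2)
E
```

```text
18.9 p [ 0.5101 -0.0699  0.1117] Ft [ 3.75 -0.17  2.54] Mt [-0.247 -0.348 -0.005] sd 0.0 heading -20.3 w 0.0511 j7 -0.501
18.95 p [ 0.5101 -0.0699  0.1117] Ft [ 3.46 -0.16  2.46] Mt [-0.198 -0.363  0.014] sd 0.049 heading -20.33 w 0.0518 j7 -0.501
```

Emit:
arm_command --series '[[[0.001, 0, 0, 0.2, 0.5], [0.002, 0, 0, 0.4, 0.5], [0.003, 0, 0, 0.6, 0.5], [0.004, 0, 0, 0.8, 0.5], [0.006, 0, 0, 1.0, 0.5]]]'

```text
clock: 19.45
eef_pos: [0.5102, -0.07, 0.1116]
ee_rot: [0.688, 0.162, 0.689, -0.161]
force: [1.7, -0.9, -2.6]
grip_width: 0.0516
```

```bash
python3 - <<'E'
from h import *
tq(1);tq(2)
E
```

```text
19.45 p [ 0.5102 -0.07    0.1116] Ft [ 2.56 -0.07  1.94] Mt [-0.254 -0.382  0.07 ] sd 0.0 heading -26.43 w 0.0516 j7 -0.577
19.5 p [ 0.5102 -0.0699  0.1116] Ft [2.6  0.17 1.69] Mt [-0.227 -0.391  0.075] sd 0.027 heading -26.46 w 0.0512 j7 -0.578
```

Emit:
arm_command --series '[[[0.001, 0, 0, 0.2, 0.5], [0.002, 0, 0, 0.4, 0.5], [0.003, 0, 0, 0.6, 0.5], [0.004, 0, 0, 0.8, 0.5], [0.006, 0, 0, 1.0, 0.5]]]'

```text
clock: 20.0
eef_pos: [0.5103, -0.07, 0.1114]
ee_rot: [0.678, 0.199, 0.679, -0.198]
force: [2.0, -1.8, -3.2]
grip_width: 0.0513
```

```bash
python3 - <<'E'
from h import *
tq(1);tq(2)
E
```

```text
20.0 p [ 0.5103 -0.07    0.1114] Ft [ 3.18 -0.5   2.66] Mt [-0.262 -0.438  0.075] sd 0.0 heading -32.56 w 0.0513 j7 -0.653
20.05 p [ 0.5103 -0.07    0.1114] Ft [ 3.15 -0.26  2.81] Mt [-0.209 -0.442  0.081] sd 0.053 heading -32.6 w 0.0519 j7 -0.654
```

Emit:
arm_command --series '[[[0.001, 0, 0, 0.2, 0.5], [0.002, 0, 0, 0.4, 0.5], [0.003, 0, 0, 0.6, 0.5], [0.004, 0, 0, 0.8, 0.5], [0.006, 0, 0, 1.0, 0.5]]]'

```text
clock: 20.55
eef_pos: [0.5104, -0.07, 0.1112]
ee_rot: [0.667, 0.235, 0.668, -0.234]
force: [1.4, -1.1, -3.1]
grip_width: 0.0518
```

```bash
python3 - <<'E'
from h import *
tq(1);tq(2)
E
```

```text
20.55 p [ 0.5104 -0.07    0.1112] Ft [3.07 0.   1.82] Mt [-0.232 -0.483  0.093] sd 0.0 heading -38.69 w 0.0518 j7 -0.729
20.6 p [ 0.5104 -0.07    0.1113] Ft [3.67 0.46 1.92] Mt [-0.187 -0.468  0.11 ] sd 0.045 heading -38.73 w 0.0514 j7 -0.73
```

Emit:
arm_command --series '[[[0.001, 0, 0, 0.2, 0.5], [0.002, 0, 0, 0.4, 0.5], [0.003, 0, 0, 0.6, 0.5], [0.004, 0, 0, 0.8, 0.5], [0.006, 0, 0, 1.0, 0.5]]]'

```text
clock: 21.1
eef_pos: [0.5104, -0.0701, 0.1111]
ee_rot: [0.653, 0.27, 0.654, -0.269]
force: [2.1, -1.6, -4.9]
grip_width: 0.0515
```

```bash
python3 - <<'E'
from h import *
tq(1);tq(2)
E
```

```text
21.1 p [ 0.5104 -0.0701  0.1111] Ft [4.91 0.36 2.61] Mt [-0.265 -0.447  0.197] sd 0.0 heading -44.83 w 0.0515 j7 -0.805
21.15 p [ 0.5105 -0.0701  0.1111] Ft [4.54 1.04 2.57] Mt [-0.232 -0.463  0.207] sd 0.032 heading -44.86 w 0.0516 j7 -0.806
```

Emit:
arm_command --series '[[[0.002, 0, 0, 0.2, 0.5], [0.004, 0, 0, 0.4, 0.5], [0.006, 0, 0, 0.6, 0.5], [0.008, 0, 0, 0.8, 0.5], [0.01, 0, 0, 1.0, 0.5]]]'

```text
clock: 21.65
eef_pos: [0.5105, -0.0702, 0.1109]
ee_rot: [0.638, 0.305, 0.639, -0.304]
force: [1.6, -1.6, -2.0]
grip_width: 0.0513
```

```bash
python3 - <<'E'
from h import *
tq(1);tq(2)
E
```

```text
21.65 p [ 0.5105 -0.0702  0.1109] Ft [2.01 0.27 2.24] Mt [-0.269 -0.487  0.128] sd 0.0 heading -50.97 w 0.0513 j7 -0.881
21.7 p [ 0.5105 -0.0702  0.1109] Ft [1.83 0.87 1.73] Mt [-0.254 -0.448  0.138] sd 0.016 heading -50.99 w 0.0517 j7 -0.881
```

Emit:
arm_command --series '[[[0.001, 0, 0, 0.2, 0.5], [0.002, 0, 0, 0.4, 0.5], [0.003, 0, 0, 0.6, 0.5], [0.004, 0, 0, 0.8, 0.5], [0.006, 0, 0, 1.0, 0.5]]]'

```text
clock: 22.2
eef_pos: [0.5105, -0.0703, 0.1107]
ee_rot: [0.621, 0.338, 0.621, -0.337]
force: [2.8, -2.6, -2.3]
grip_width: 0.0516
```

```bash
python3 - <<'E'
from h import *
tq(1);tq(2)
im=eyes.read_camera("wrist")
cv2.imwrite("pics/g3.png",cv2.resize(im[100:384,70:442],None,fx=2,fy=2,interpolation=cv2.INTER_CUBIC))
E
```

```text
22.2 p [ 0.5105 -0.0703  0.1107] Ft [2.28 0.94 3.73] Mt [-0.237 -0.473  0.178] sd 0.0 heading -57.09 w 0.0516 j7 -0.956
22.25 p [ 0.5105 -0.0702  0.1107] Ft [2.49 1.17 3.04] Mt [-0.22  -0.481  0.196] sd 0.017 heading -57.13 w 0.0514 j7 -0.956
```

Emit:
arm_command --series '[[[0.001, 0, 0, 0.2, 0.5], [0.002, 0, 0, 0.4, 0.5], [0.003, 0, 0, 0.6, 0.5], [0.004, 0, 0, 0.8, 0.5], [0.006, 0, 0, 1.0, 0.5]]]'

```text
clock: 22.8
eef_pos: [0.5106, -0.0703, 0.1106]
ee_rot: [0.602, 0.371, 0.603, -0.37]
force: [1.1, -1.7, -3.0]
grip_width: 0.0519
```

```bash
python3 - <<'E'
from h import *
tq(1);tq(2)
E
```

```text
22.8 p [ 0.5106 -0.0703  0.1106] Ft [2.99 0.22 2.04] Mt [-0.282 -0.565  0.182] sd 0.0 heading -63.17 w 0.0519 j7 -1.03
22.85 p [ 0.5106 -0.0703  0.1106] Ft [2.6  0.24 2.17] Mt [-0.221 -0.518  0.216] sd 0.061 heading -63.2 w 0.0516 j7 -1.03
```

Emit:
arm_command --series '[[[0.001, 0, 0, 0.2, 0.5], [0.002, 0, 0, 0.4, 0.5], [0.003, 0, 0, 0.6, 0.5], [0.004, 0, 0, 0.8, 0.5], [0.006, 0, 0, 1.0, 0.5]]]'

```text
clock: 23.35
eef_pos: [0.5106, -0.0704, 0.1105]
ee_rot: [0.581, 0.402, 0.582, -0.402]
force: [1.6, -2.7, -1.7]
grip_width: 0.0514
```

```bash
python3 - <<'E'
from h import *
tq(1);tq(2)
im=eyes.read_camera("wrist")
cv2.imwrite("pics/g3.png",cv2.resize(im[100:384,70:442],None,fx=2,fy=2,interpolation=cv2.INTER_CUBIC))
E
```

```text
23.35 p [ 0.5106 -0.0704  0.1105] Ft [1.7  0.51 3.06] Mt [-0.295 -0.568  0.249] sd 0.0 heading -69.29 w 0.0514 j7 -1.105
23.4 p [ 0.5106 -0.0704  0.1105] Ft [1.63 0.19 2.94] Mt [-0.249 -0.523  0.225] sd 0.046 heading -69.33 w 0.0515 j7 -1.105
```

View pics/g3.png

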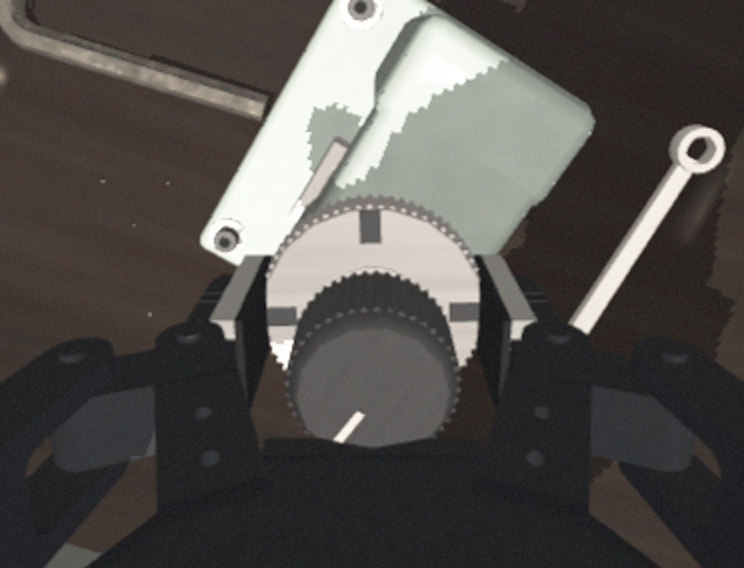

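The slot is still at (370, 227), as it was in g2, so the ring has turned about 110° with the gripper. The knob stayed put, and contact should be close.

Emit:
arm_command --series '[[[0.001, 0, 0, 0.14, 0.5], [0.001, 0, 0, 0.28, 0.5], [0.002, 0, 0, 0.42, 0.5], [0.003, 0, 0, 0.56, 0.5], [0.004, 0, 0, 0.7, 0.5]]]'

```text
clock: 23.95
eef_pos: [0.5106, -0.0704, 0.1104]
ee_rot: [0.566, 0.424, 0.567, -0.423]
force: [1.6, -2.6, -1.5]
grip_width: 0.0514
```

```bash
python3 - <<'E'
from h import *
tq(1);tq(2)
E
```

```text
23.95 p [ 0.5106 -0.0704  0.1104] Ft [1.52 0.83 2.96] Mt [-0.352 -0.471  0.281] sd 0.0 heading -73.54 w 0.0514 j7 -1.156
24.0 p [ 0.5106 -0.0705  0.1104] Ft [2.18 1.15 3.04] Mt [-0.28  -0.483  0.232] sd 0.072 heading -73.56 w 0.0512 j7 -1.157
```

Emit:
arm_command --series '[[[0.001, 0, 0, 0.1, 0.5], [0.001, 0, 0, 0.2, 0.5], [0.002, 0, 0, 0.3, 0.5], [0.002, 0, 0, 0.4, 0.5], [0.003, 0, 0, 0.5, 0.5]]]'

```text
clock: 24.5
eef_pos: [0.5106, -0.0705, 0.1103]
ee_rot: [0.555, 0.439, 0.555, -0.438]
force: [2.5, -3.0, -1.1]
grip_width: 0.0515
```

```bash
python3 - <<'E'
from h import *
tq(1);tq(2)
E
```

```text
24.5 p [ 0.5106 -0.0705  0.1103] Ft [1.09 1.69 3.5 ] Mt [-0.316 -0.521  0.284] sd 0.0 heading -76.61 w 0.0515 j7 -1.194
24.55 p [ 0.5107 -0.0705  0.1103] Ft [0.72 1.23 3.46] Mt [-0.314 -0.492  0.288] sd 0.002 heading -76.63 w 0.0513 j7 -1.194
```

Emit:
arm_command --series '[[[0, 0, 0, 0.07, 0.5], [0.001, 0, 0, 0.14, 0.5], [0.001, 0, 0, 0.21, 0.5], [0.001, 0, 0, 0.28, 0.5], [0.002, 0, 0, 0.35, 0.5]]]'

```text
clock: 25.05
eef_pos: [0.5106, -0.0705, 0.1103]
ee_rot: [0.546, 0.449, 0.547, -0.448]
force: [1.9, -3.0, -1.5]
grip_width: 0.052
```

```bash
python3 - <<'E'
from h import *
tq(1);tq(2)
E
```

```text
25.05 p [ 0.5106 -0.0705  0.1103] Ft [1.47 1.3  3.35] Mt [-0.374 -0.446  0.274] sd 0.0 heading -78.76 w 0.052 j7 -1.22
25.1 p [ 0.5107 -0.0705  0.1103] Ft [1.12 0.83 3.13] Mt [-0.37  -0.467  0.283] sd 0.004 heading -78.77 w 0.0513 j7 -1.22
```

Emit:
arm_command --series '[[[0.001, 0, 0, 0.1, 0.5], [0.001, 0, 0, 0.2, 0.5], [0.002, 0, 0, 0.3, 0.5], [0.002, 0, 0, 0.4, 0.5], [0.003, 0, 0, 0.5, 0.5]]]'

```text
clock: 25.6
eef_pos: [0.5107, -0.0706, 0.1102]
ee_rot: [0.534, 0.463, 0.535, -0.463]
force: [1.7, -2.4, -1.4]
grip_width: 0.0514
```

```bash
python3 - <<'E'
from h import *
tq(1);tq(2)
E
```

```text
25.6 p [ 0.5107 -0.0706  0.1102] Ft [1.37 1.3  2.62] Mt [-0.365 -0.513  0.264] sd 0.0 heading -81.82 w 0.0514 j7 -1.257
25.65 p [ 0.5107 -0.0706  0.1102] Ft [1.43 1.63 2.45] Mt [-0.351 -0.54   0.258] sd 0.014 heading -81.84 w 0.0516 j7 -1.257
```

Emit:
arm_command --series '[[[0.001, 0, 0, 0.1, 0.5], [0.001, 0, 0, 0.2, 0.5], [0.002, 0, 0, 0.3, 0.5], [0.002, 0, 0, 0.4, 0.5], [0.003, 0, 0, 0.5, 0.5]]]'

```text
clock: 26.15
eef_pos: [0.5106, -0.0706, 0.1101]
ee_rot: [0.522, 0.477, 0.522, -0.477]
force: [1.8, -3.2, 0.7]
grip_width: 0.0516
```

```bash
python3 - <<'E'
from h import *
tq(1);tq(2)
E
```

```text
26.15 p [ 0.5106 -0.0706  0.1101] Ft [-0.72  1.51  3.39] Mt [-0.425 -0.546  0.253] sd 0.0 heading -84.88 w 0.0516 j7 -1.294
26.2 p [ 0.5107 -0.0706  0.1102] Ft [-0.03  1.51  3.1 ] Mt [-0.39  -0.549  0.302] sd 0.035 heading -84.9 w 0.0517 j7 -1.295
```

Emit:
arm_command --series '[[[0.001, 0, 0, 0.1, 0.5], [0.001, 0, 0, 0.2, 0.5], [0.002, 0, 0, 0.3, 0.5], [0.002, 0, 0, 0.4, 0.5], [0.003, 0, 0, 0.5, 0.5]]]'

```text
clock: 26.7
eef_pos: [0.5107, -0.0706, 0.1101]
ee_rot: [0.509, 0.491, 0.509, -0.491]
force: [1.4, -2.7, -0.5]
grip_width: 0.0511
```

```bash
python3 - <<'E'
from h import *
tq(1);tq(2)
E
```

```text
26.7 p [ 0.5107 -0.0706  0.1101] Ft [0.48 1.28 2.72] Mt [-0.429 -0.509  0.285] sd 0.0 heading -87.95 w 0.0511 j7 -1.332
26.75 p [ 0.5107 -0.0706  0.1101] Ft [0.35 1.19 3.21] Mt [-0.427 -0.506  0.242] sd 0.002 heading -87.97 w 0.0514 j7 -1.332
```

Emit:
arm_command --series '[[[0.001, 0, 0, 0.1, 0.5], [0.001, 0, 0, 0.2, 0.5], [0.002, 0, 0, 0.3, 0.5], [0.002, 0, 0, 0.4, 0.5], [0.003, 0, 0, 0.5, 0.5]]]'

```text
clock: 27.25
eef_pos: [0.5107, -0.0707, 0.1101]
ee_rot: [0.495, 0.505, 0.496, -0.504]
force: [0.9, -3.8, 0.9]
grip_width: 0.0514
```

```bash
python3 - <<'E'
from h import *
tq(1);tq(2)
E
```

```text
27.25 p [ 0.5107 -0.0707  0.1101] Ft [-0.88  0.96  3.81] Mt [-0.371 -0.492  0.262] sd 0.0 heading -91.02 w 0.0514 j7 -1.369
27.3 p [ 0.5107 -0.0707  0.1101] Ft [-1.11  1.34  3.31] Mt [-0.392 -0.508  0.286] sd 0.022 heading -91.03 w 0.0514 j7 -1.369
```

Emit:
arm_command --series '[[[0, 0, 0, -0.07, 0.5], [0, 0, 0, -0.14, 0.5], [0, 0, 0, -0.21, 0.5], [0, 0, 0, -0.28, 0.5], [0, 0, 0, -0.35, 0.5]]]'

```text
clock: 27.8
eef_pos: [0.5107, -0.0707, 0.1101]
ee_rot: [0.504, 0.496, 0.505, -0.495]
force: [0.5, -2.9, 0.8]
grip_width: 0.0512
```

```bash
python3 - <<'E'
from h import *
tq(1);tq(2)
E
```

```text
27.8 p [ 0.5107 -0.0707  0.1101] Ft [-0.78  0.45  2.95] Mt [ 0.132 -0.383  0.276] sd 0.0 heading -88.94 w 0.0512 j7 -1.344
27.85 p [ 0.5107 -0.0707  0.1101] Ft [-0.46  0.55  2.61] Mt [ 0.128 -0.382  0.29 ] sd 0.005 heading -88.92 w 0.0515 j7 -1.343
```

The torque stopped rising at about 0.42, so the pads may be slipping. I'll grip harder and nip up again while watching the torque.

Emit:
arm_command --series '[[[0, 0, 0, 0, 0.4], [0, 0, 0, 0.1, 0.4], [0, 0, 0, 0.2, 0.4], [0.001, 0, 0, 0.3, 0.4], [0.001, 0, 0, 0.4, 0.4]]]' --newtons 100

```text
clock: 28.35
eef_pos: [0.5107, -0.0707, 0.1103]
ee_rot: [0.494, 0.506, 0.494, -0.505]
force: [-0.2, -3.5, 5.2]
grip_width: 0.0503
```

```bash
python3 - <<'E'
from h import *
tq(1);tq(2)
E
```

```text
28.35 p [ 0.5107 -0.0707  0.1103] Ft [-5.17 -0.15  3.48] Mt [-0.433 -0.485  0.006] sd 0.0 heading -91.27 w 0.0503 j7 -1.372
28.4 p [ 0.5107 -0.0707  0.1103] Ft [-5.3  -0.39  2.81] Mt [-0.393 -0.453  0.024] sd 0.04 heading -91.29 w 0.0502 j7 -1.373
```

Emit:
arm_command --series '[[[0.001, 0, 0, 0.1, 0.4], [0.001, 0, 0, 0.2, 0.4], [0.002, 0, 0, 0.3, 0.4], [0.002, 0, 0, 0.4, 0.4], [0.003, 0, 0, 0.5, 0.4]]]'

```text
clock: 28.9
eef_pos: [0.5107, -0.0707, 0.1103]
ee_rot: [0.481, 0.519, 0.481, -0.518]
force: [1.3, -2.9, 3.9]
grip_width: 0.0502
```

```bash
python3 - <<'E'
from h import *
tq(1);tq(2)
E
```

```text
28.9 p [ 0.5107 -0.0707  0.1103] Ft [-3.91  1.47  2.76] Mt [-0.455 -0.511  0.086] sd 0.0 heading -94.33 w 0.0502 j7 -1.41
28.95 p [ 0.5107 -0.0707  0.1103] Ft [-4.23  0.89  3.09] Mt [-0.442 -0.49   0.076] sd 0.013 heading -94.35 w 0.05 j7 -1.41
```

Load torque is now about 0.18 N m above free, or roughly 115 N on the washer, which is mid-range. I'll release and rise.

Emit:
arm_command --series '[[[0, 0, 0, 0, 1], [0, 0, 0, 0, 1], [0, 0, 0, 0, 1], [0, 0, 0, 0, 1], [0, 0, 0, 0, 1]]]'

```text
clock: 29.45
eef_pos: [0.5105, -0.0704, 0.1102]
ee_rot: [0.48, 0.519, 0.481, -0.518]
force: [0.2, -0.3, 0.3]
grip_width: 0.0854
```

Emit:
arm_command --series '[[[-0.7, 0, 0, 0, 1], [-1.6, 0, 0, 0, 1], [-2.6, 0, 0, 0, 1], [-3.5, 0, 0, 0, 1], [-3.5, 0, 0, 0, 1]]]'

```text
clock: 29.95
eef_pos: [0.5128, -0.0709, 0.2189]
ee_rot: [0.482, 0.521, 0.479, -0.516]
force: [0.4, -0.3, 0.6]
grip_width: 0.0857
```

```bash
python3 - <<'E'
from h import *
tq(2)
im=eyes.read_camera("wrist")[60:300,130:400]
t=eyes.read_camera("top")[150:270,235:405]
a=cv2.resize(im,(400,356),interpolation=cv2.INTER_CUBIC);b=cv2.resize(t,(400,282),interpolation=cv2.INTER_CUBIC)
cv2.imwrite("pics/fin.png",np.hstack([a,np.vstack([b,np.zeros((74,400,3),np.uint8)])]))
E
```

```text
30.0 p [ 0.5115 -0.0705  0.2169] Ft [-0.14 -0.06 -0.17] Mt [ 0.012 -0.031  0.012] sd 0.021 heading -94.37 w 0.0858 j7 -1.444
```

View pics/fin.png

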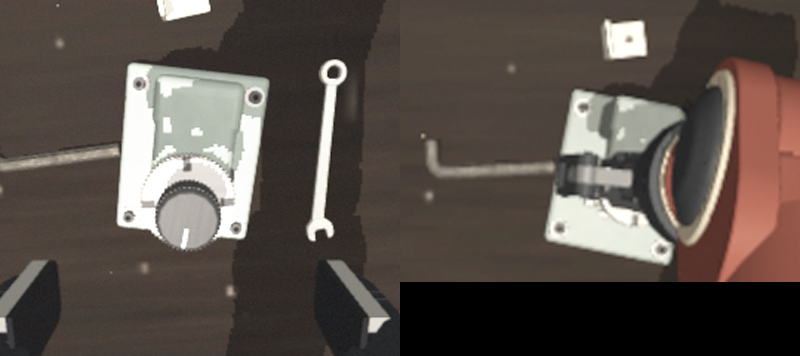

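The ring slot is still in line with the tool at (187, 162), and the spanner, hex key and bracket are where they were. The gripper is clear of everything, so I'm handing in.

```bash
python3 - <<'E'
from h import *
print(r.finish_job())
E
```

```text
the job is handed in; nothing more can be done
None
```

I tightened the clamp screw, then the lock ring, let go of both, and handed the job in at about 30 s of the 72 s allowed. The hand-in gives no verdict. All forces below are worked out from the torque I measured at the wrist.

- **Clamp screw:** I turned it clockwise about 81° net. It took 0.28 N m tightening and 0.03 N m loosening. That gives 0.153 N m of friction and about 0.127 N m from the clamp, or roughly 79 N on the block. It went about 2° further, to roughly 90–100 N, before I backed it off. That is near the top of the right range, and I did not recheck it after tightening the ring.
- **Lock ring:** I turned it clockwise about 135° until it took about 0.455 N m, which is 0.185 more than free, or roughly 115 N on the washer. A check part-way, easing it back 2°, gave 0.27 N m of friction, which matches the figure given.
- **Possible slip on the ring:** the torque stopped rising at about 0.42 N m with the first grip of 60 N, so I gripped harder (100 N), and it then rose again. The last picture shows the ring's slots still lined up with the gripper, so any slip was small.
- **Last checks:** the gripper was open and clear, about 100 mm above the jig, with no force on it. The spanner, hex key and bracket looked unmoved in the pictures. I could not see the block or its contact directly.

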